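# Butt a frame batten against the flip stop of the cut-off board

### The arm

A 7-joint arm with a two-finger parallel gripper is mounted at the origin on the work surface. World frame = base frame: x ahead of the robot, y to its left, z up, the work surface at z = 0. Lengths are in m, angles in degrees, forces in N, time in s.
With the tool pointing down it reaches from about 0.425 to 0.875 m from the base axis. Payload 4.7 kg.
Tool frame: the origin (TCP) lies at the centre of the arm's flange, where the gripper is bolted on; the fingertips stand 182 mm ahead of it and the grasp point (between the pads) lies 164 mm ahead of it; z points along the fingers, y is the line along which they close (so a half turn about z gives the same grasp; the last joint's range is limited). The gripper opens to 87 mm and grips with 3 to 60 N. Pads are 19 mm wide; open, the fingers measure 117 mm over their backs; the gripper's body (75 mm by 190 mm) begins 51 mm behind the grasp point.
Start: joints at [-69.952, 18.392, -4.016, 83.108, 1.295, 78.541, -3.26], TCP at [0.214, 0.614, 0.405] pointing down, gripper open.
Joint ranges: [-163.93, 163.93], [-17.29, 119.83], [-79.2, 71.16], [3.27, 140.29], [-89.18, 269.18], [5.43, 117.66], [-154.24, 154.24]. Speed limits (degrees/s): [147.25, 147.25, 180, 180, 180, 180, 180].

### API

Orientations are given as [roll, pitch, yaw] about the fixed x, y, z axes, in that order (R = Rz(yaw) Ry(pitch) Rx(roll)).
In Python, from cell import env gives the robot as it stands. The module is installed in compiled form; this text tells all that it offers.
- The arm moves only by the tool step_arm, never from a script. Its argument "steps" is one flat list of numbers, 5 for each row, row after row: the opening, from 0 (shut) to 1 (fully open), then the shift along the tool's x, y, z in mm, then the turn about the tool's z in degrees. In form: [grip, dx, dy, dz, roll, grip, dx, dy, dz, roll, ...]. A call has 1 to 12 rows; each row shifts and turns the commanded pose from where the row before left it, along the tool's axes as they then stand; what a row does not reach is not made up. A row lasts 1/8 s, in which the tool goes at most 62.5 mm and 10.7 degrees, less where a joint would pass 70% of its speed; a pose out of reach is approached as far as the arm can. A call with a gripper value outside its range is refused whole. The fingers move at their own pace and stop on an object; "grip_force" is the grip in N (left out, the last holds). Time passes only in rows, so rows that do not move let the fingers close. It gives the time, the measured TCP pose, the force, the opening and the grip force at its end, in the units of the state.
- env.get_obs(): the state, without advancing time (a new reading comes with each control period).
- env.read_camera(name): name is "side" or "top" or "wrist"; returns a dict with "image" (480x640x3 uint8, red, green, blue), "camera_matrix" (3x3 intrinsics, pixels), "distortion" ([k1, k2, p1, p2, k3] as OpenCV has them; the pictures are not rectified), "R" (3x3) and "t" (3): a world point X has camera coordinates R X + t. Camera axes: x right, y down, z forward; pixel columns grow to the right and rows downward; lengths in m; the calibration is good to about 2 mm. A picture is of the moment at which its call begins. There is no depth.
- env.sign_off(): hands the job in; it is judged then, once.
The state is a dict: "time_s": time; "qpos": joint angles; "joint_velocities": joint speeds; "effort": joint torques, N m; "tool_pos": TCP position; "tool_rot": TCP orientation; "force": force on the tool from outside, world axes, zero at the start; "wrist_torque": the same for the moment, N m; "grip_width": finger opening in m; "grasp_force": force on a finger pad.
Only numpy, scipy, OpenCV 4.12 (cv2) and the standard library are available. Lean on these libraries where they do the work, as an engineer would, in place of code of your own. Each camera call takes 0.05 s, during which the arm holds its last target. There are 200 camera calls.

### The job

Get the frame batten ready to be sawn to length on the cut-off board: swing the arm of the flip stop all the way down in front of the fence, then bring the batten gently flat against the fence and slide it along up to the stop until its end butts against the stop's adjusting screw, and press it there firmly but gently for a moment. Leave it butted and flush against the fence, with the arm down. The stop is set to the wanted length, so do not let it shift along its rail, and leave the other things on the table as they are.

Things in the scene. Friction and masses are not known exactly. Their poses are not given: they have to be found in the camera images.
- board: the cut-off board, fixed: white bed 200 (x) by 700 (y) by 18 mm thick with an aluminium fence along it. Origin on the table top; x points away from the robot across the bed to the fence, y along the fence to the left, z up. Bed: x = -110 to 90, y = -360 to 340, top at z = 18 mm. It stands in another place, turned up to 0.12 rad, each time. A saw kerf (thin dark slit) crosses it at y = -20 mm
- fence_foot (a point): point at the foot of the fence's flat front face, on the bed (x = 30, y = 0, z = 18 mm of the board), axes as the board's. The face is the plane through it along the board's y and z, from y = -340 to 320 mm; the fence is 30 mm thick and its top 45 mm above the bed. Do not jam the batten against it: over 30 N bruises the wood
- stop: the flip stop's carriage, aluminium block 56 mm long clamped on the fence top, at y = 100 to 190 mm of the board. Origin: middle of the arm's hinge axis, x = 13, z = 85 mm of the board, axes as the board's. Cheeks reach 14 mm to each side and 9 mm in front of it; block top z = 93, knob behind to z = 115. Its clamp slips if pushed along the fence with over about 10 N; past 2 mm the setting is lost
- stop_arm (a joint): the flip stop's arm, steel bar 26 mm wide, 12 thick (y), reaching 64 mm from the hinge axis (parallel to the fence). 0 = fully down in front of the fence, against its own end stop, its end 3 mm above the bed; 1.57 = level, pointing to the robot; 3.1 = straight up, its limit. Starts raised at 2.2 to 3.0. The hinge is stiff (0.09 N m): the arm stays where it is left
- screw_hole (a point): point in the middle of the arm, 55 mm from the hinge axis towards its free end, where the adjusting screw passes through along y. With the arm down it is 12 mm above the bed, 17 mm before the fence. The screw's round steel nose (11 mm across) stands out to -y, 14 to 44 mm from this point: it is set differently each time, its place is not given and must be found by touch
- batten: the planed wooden batten, loose, 0.11 to 0.22 kg, 240 mm long (y), 34 wide (x), 24 high, origin at its centre, 12 mm above the bed. It lies on the bed to the right of the stop, 33 to 58 mm from its flush place (flush at the fence its centre is at x = 13 mm of the board), up to 0.2 rad askew, its y axis pointing roughly along the fence to the stop
- batten_end (a point): the middle of the batten's left end face (+y), the end that has to butt against the stop's screw; 120 mm from the batten's centre, axes as the batten's
- offcut: short sawn-off piece of the same batten, 34 x 55 x 24 mm, on the bed to the left of the stop; a bystander
- pencil: pencil, 180 mm long, lying on the bed near its front edge at the left; a bystander
- saw: pull saw lying flat on the table, wooden handle 130 mm and steel blade 55 x 250 mm; a bystander
- try_square: try square lying flat on the table, dark wooden stock 100 mm and steel blade 150 mm; a bystander
- brush_jar: glass jar 80 mm across with paint brushes, about 220 mm tall over all, behind the fence; a bystander
- glue_bottle: white glue bottle 54 mm across, 160 mm tall, behind the fence; a bystander
- craft_knife: craft knife 130 mm long, lying on the bed behind the fence; a bystander
- tape_roll: roll of paper tape lying flat on the table, 90 mm across, 24 mm high; a bystander

How it is judged:
By the outcome, as a careful person would: the job done as asked, in the order asked, and still so for the second after the job is handed in, with the robot touching nothing.
It also fails if it takes over 72 s, if anything falls off the work surface, if the arm or the gripper's body presses on something with over 40 N, if the wrist force passes 120 N, or if a joint passes its speed limit or range.

## Working session

There is one attempt and no reset: what is moved stays moved. The work goes in short steps, Python scripts to look and compute and a tool call to move; the robot and the scene stay as the last step left them, time stands still between calls to the robot, and variables do not carry over. Pictures are saved under pics/ and viewed, at most 10 in all, crops included, and the job is handed in when it is done.

Besides the shell and the picture viewer there is one more tool, called after "Call:" as name(argument=value, ...) on one line, values as JSON. step_arm: Moves the arm, as the interface text tells. Its arguments: {"type":"object","properties":{"steps":{"type":"array","items":{"type":"number"}},"grip_force":{"type":"number"}},"required":["steps"]}

```bash
mkdir -p pics; cat > h.py <<'E'
import numpy as np, cv2
from cell import env
def snap(n,f):
    c=env.read_camera(n); cv2.imwrite('pics/'+f,c['image'][:,:,::-1])
    np.savez('pics/'+f[:-4]+'.npz',**{k:np.array(v) for k,v in c.items()}); return c
def ray(c,p):
    u=cv2.undistortPoints(np.array([[p]],float),np.array(c['camera_matrix']),np.array(c['distortion']))[0,0]
    R=np.array(c['R']);t=np.array(c['t'])
    return -R.T@t, R.T@np.array([u[0],u[1],1.])
def onz(c,p,z):
    o,d=ray(c,p); return o+d*(z-o[2])/d[2]
def proj(c,X):
    R=np.array(c['R']);rv=cv2.Rodrigues(R)[0]
    return cv2.projectPoints(np.array(X,float).reshape(-1,1,3),rv,np.array(c['t'],float),np.array(c['camera_matrix']),np.array(c['distortion']))[0][:,0]
E
python3 - <<'E'
from h import *
for n in('top','side'):
    c=snap(n,n+'0.png'); print(n,-np.array(c['R']).T@c['t'],np.array(c['R']).round(2).tolist())
print(env.get_obs())
E
```

```text
top [0.41835251 0.07333409 1.23960493] [[-0.01, -1.0, 0.01], [-0.99, 0.01, -0.11], [0.11, -0.01, -0.99]]
side [0.42853337 0.74500631 0.71926358] [[-0.99, -0.12, -0.02], [-0.07, 0.68, -0.73], [0.1, -0.72, -0.69]]
{'time_s': 0.1, 'qpos': array([-69.95214599,  18.43601575,  -4.01590503,  83.16740208,
         1.29674737,  78.5410722 ,  -3.2598131 ]), 'joint_velocities': array([-0.06070055, -0.10103168,  0.07320061, -0.1337078 ,  0.02944034,
       -0.00807572,  0.01305603]), 'effort': array([-7.29861422e-04, -4.92567551e+01, -4.06101560e-01, -3.13399923e+01,
       -6.43468439e-02,  3.95039935e-02,  6.10413053e-05]), 'tool_pos': array([0.21416537, 0.61351661, 0.4037615 ]), 'tool_rot': array([-1.79900841e+02,  7.02076784e-03,  1.60762625e+02]), 'force': array([ 0.51109452,  1.02257889, -0.10751929]), 'wrist_torque': array([0.05204034, 0.01253467, 0.04616862]), 'grasp_force': 0.0, 'grip_width': 0.08676162691131638}
```

View pics/top0.png

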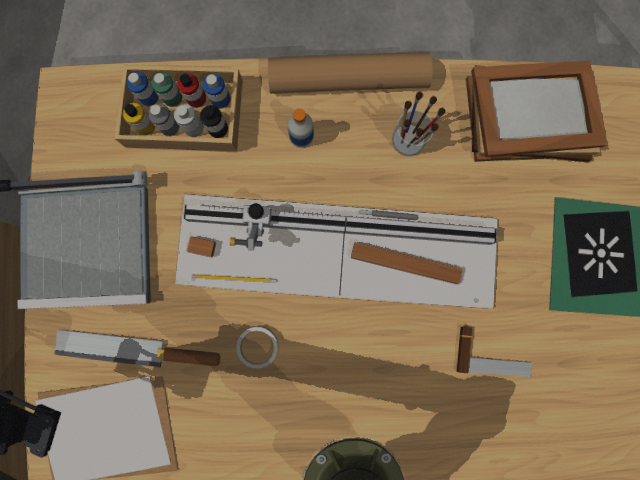

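View pics/side0.png

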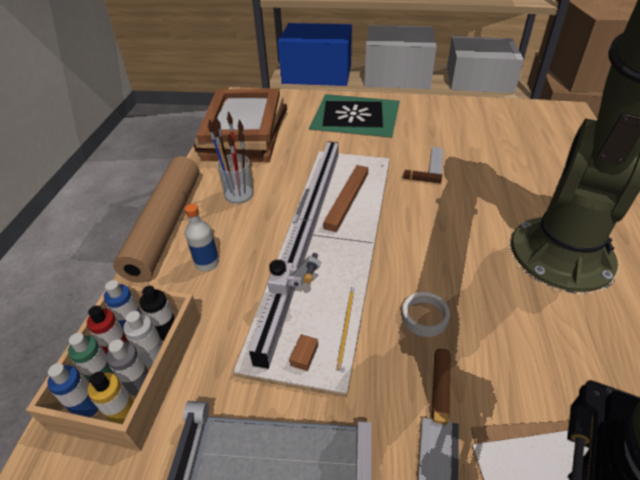

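The top view shows the bed with corners at about (186,195), (497,220), (495,307) and (177,286). The stop is at about (256,215) with its raised arm towards the robot, and the batten runs from (355,250) to (462,275). The side view shows the same layout, with nothing in the way of the batten. I'll zoom in next.

```bash
python3 - <<'E'
from h import *
a=cv2.imread('pics/top0.png');b=cv2.imread('pics/side0.png')
A=cv2.resize(a[185:315,170:505],(800,310),interpolation=cv2.INTER_CUBIC)
B=cv2.resize(a[190:265,215:315],(387,290),interpolation=cv2.INTER_CUBIC)
C=cv2.resize(b[240:315,250:350],(387,290),interpolation=cv2.INTER_CUBIC)
o=np.zeros((600,800,3),np.uint8);o[:310]=A;o[310:,:387]=B;o[310:,413:]=C
cv2.imwrite('pics/z1.png',o)
c=np.load('pics/top0.npz')
hsv=cv2.cvtColor(a,cv2.COLOR_BGR2HSV)
m=cv2.inRange(hsv,(0,80,30),(15,255,200)); m[:,:330]=0;m[:, 480:]=0;m[:235]=0;m[295:]=0
cs=max(cv2.findContours(m,0,2)[0],key=cv2.contourArea)
print(cv2.contourArea(cs),cv2.minAreaRect(cs),cv2.boxPoints(cv2.minAreaRect(cs)))
for p in [(186,195),(497,220),(495,307),(177,286)]: print(onz(c,p,.018).round(4))
E
```

```text
1645.0 ((406.558837890625, 262.7647399902344), (111.08131408691406, 15.764815330505371), 14.03624439239502) [[350.7647  256.94122]
 [354.58826 241.6471 ]
 [462.35297 268.58826]
 [458.52942 283.8824 ]]
[0.6466 0.3637 0.018 ]
[ 0.5867 -0.3276  0.018 ]
[ 0.3939 -0.3161  0.018 ]
[0.4456 0.38   0.018 ]
```

View pics/z1.png

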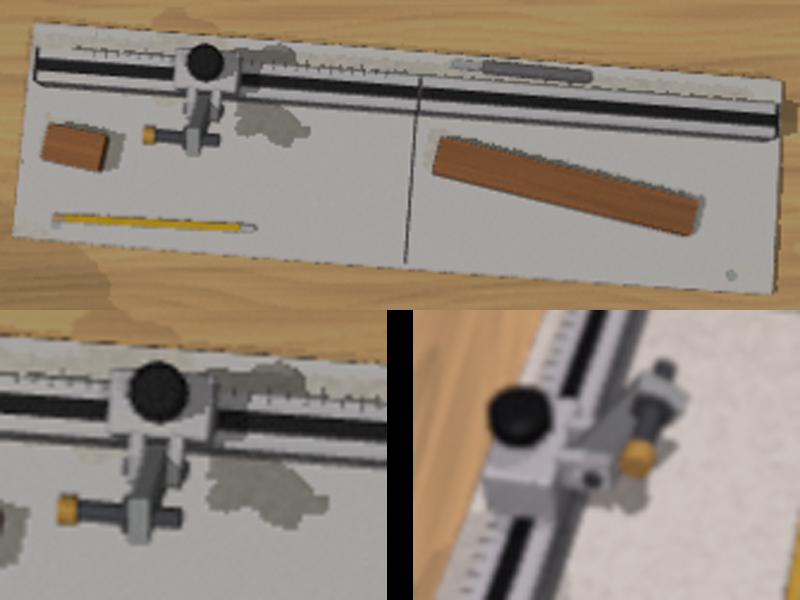

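The zoom shows the arm raised towards the robot. Its end is at crop (197,140), and the screw's brass head is to +y with the nose to −y. The batten is askew on the right, and the bed corners in the crop are (34,22), (783,82), (773,294) and (12,236).

```bash
cat >> h.py <<'E'
def load(f): return np.load('pics/'+f)
try:
    B=np.load('board.npy'); beta,bo=B[0],B[1:3]
    Rb=np.array([[np.cos(beta),-np.sin(beta)],[np.sin(beta),np.cos(beta)]])
    def w2b(X): X=np.asarray(X,float); return np.r_[Rb.T@(X[:2]-bo),X[2:]]
    def b2w(X): X=np.asarray(X,float); return np.r_[Rb@X[:2]+bo,X[2:]]
except FileNotFoundError: pass
E
cat > fit.py <<'E'
from h import *
c=load('top0.npz')
s=335/800
px=[(170+s*u,185+s*v) for u,v in[(34,22),(783,82),(773,294),(12,236)]]
W=np.array([onz(c,p,.018)[:2] for p in px]); M=np.array([(.09,.34),(.09,-.36),(-.11,-.36),(-.11,.34)])
mc,wc=M.mean(0),W.mean(0); H=(M-mc).T@(W-wc); b=np.arctan2(H[0,1]-H[1,0],H[0,0]+H[1,1])
R=np.array([[np.cos(b),-np.sin(b)],[np.sin(b),np.cos(b)]]); o=wc-R@mc
print('beta',b,np.degrees(b),'o',o); print('res mm',((M@R.T+o-W)*1e3).round(1).tolist())
np.save('board.npy',[b,*o])
E
python3 fit.py; python3 - <<'E'
from h import *
c=load('top0.npz');d=load('side0.npz')
s=335/800
def cp(u,v):return (170+s*u,185+s*v)
print('kerf',w2b(onz(c,cp(405,262),.018)).round(4),w2b(onz(c,cp(420,80),.063)).round(4))
box=np.array([[350.76,256.94],[354.59,241.65],[462.35,268.59],[458.53,283.88]])
bb=np.array([w2b(onz(c,p,.042))[:2] for p in box]);print('batten',bb.round(4).tolist(),bb.mean(0))
e=(bb[0]+bb[1]-bb[2]-bb[3]);print('skew',np.arctan2(-e[0],e[1]),np.linalg.norm(e)/2)
print('knob', w2b(onz(c,cp(205,62),.115)).round(4))
print('block edges y',[w2b(onz(c,cp(*p),.093)).round(4)[:2] for p in[(176,70),(238,75)]])
# arm end: zoom B scale 3.87 -> px; two-view triangulation of bar end (top (140,530)->, side (660,385))
pt=(215+140/3.87,190+(522-310)/3.87); ps=(250+(660-413)/3.87,240+(388-310)/3.87)
o1,d1=ray(c,pt);o2,d2=ray(d,ps);t=np.linalg.lstsq(np.c_[d1,-d2],o2-o1,rcond=None)[0]
print('arm end',w2b(o1+d1*t[0]).round(4),w2b(o2+d2*t[1]).round(4))
for y in(.10,.145,.19): print(y,proj(c,b2w([.013,y,.085])).round(1), proj(d,b2w([.013,y,.085])).round(1))
im=d['image'][:,:,::-1].copy()
for p in [(.03,-.34,.063),(.03,.32,.063),(-.11,.34,.018),(-.11,-.36,.018),(-.11,-.02,.018),(.03,0,.018)]: print(p,proj(d,b2w(p)).round(1))
E
```

```text
beta -0.0851454762067791 -4.878476431280013 o [0.53043616 0.03647277]
res mm [[0.6, -0.2], [1.3, -0.1], [-1.3, 0.2], [-0.6, 0.1]]
kerf [-0.1037 -0.0195  0.018 ] [ 0.0565 -0.019   0.063 ]
batten [[-0.0221, -0.0363], [0.0112, -0.0421], [-0.0288, -0.2783], [-0.0622, -0.2718]] [-0.02545947 -0.15711593]
skew -0.1679952518159501 0.23925865744049946
knob [0.05   0.1654 0.115 ]
block edges y [array([0.0443, 0.1925]), array([0.0441, 0.1386])]
arm end [-0.021   0.1656  0.138 ] [-0.0214  0.1656  0.1379]
0.1 [[287.3 233.3]] [[305.  252.5]]
0.145 [[265.6 231.6]] [[299.5 269.1]]
0.19 [[244.  229.9]] [[293.6 287.1]]
(0.03, -0.34, 0.063) [[337. 143.]]
(0.03, 0.32, 0.063) [[265.3 352.9]]
(-0.11, 0.34, 0.018) [[345.6 391.9]]
(-0.11, -0.36, 0.018) [[388.2 157.9]]
(-0.11, -0.02, 0.018) [[373.  242.7]]
(0.03, 0, 0.018) [[309.5 240.9]]
```

Call:
step_arm(steps=[0,0,0,0,-7.2,0,0,0,0,-7.2,0,-38,-36,0,0,0,-38,-36,0,0,0,-38,-36,0,0,0,-38,-36,0,0,0,-38,-36,0,0,0,-38,-36,0,0,0,-38,-36,0,0,0,-38,-36,0,0,0,-38,-36,0,0,0,-38,-36,0,0], grip_force=10)

```text
time_s: 1.6
tool_pos: [0.5633, 0.2215, 0.4044]
tool_rot: [-180.0, -0.0, 175.2]
force: [0.5, -0.1, -0.1]
grip_width: 0.0005
grasp_force: 0.0
```

```bash
cat > st.py <<'E'
from h import *
o=env.get_obs(); p=o['tool_pos']; b=w2b(p)*1e3; f=w2b(np.r_[bo,0]+o['force'])
y=o['tool_rot'][2]-np.degrees(beta)
a=np.radians(y)
print('t',round(o['time_s'],2),'board tcp mm',b.round(1),'tip z',(b[2]-182).round(1),'yaw rel board',round((y+180)%360-180,2),'rp',o['tool_rot'][:2].round(2),'F board',(f-0).round(2),'grip',o['grip_width'],o['grasp_force'],'q7',o['qpos'].round(0))
E
sed -i 's/w2b(np.r_\[bo,0\]+o\[.force.\])/np.r_[Rb.T@o["force"][:2],o["force"][2]]/' st.py; python3 st.py
```

```text
t 1.6 board tcp mm [ 17.  187.2 404.4] tip z 222.4 yaw rel board -179.95 rp [-1.8e+02 -2.0e-02] F board [ 0.49 -0.08 -0.14] grip 0.00047201561388819516 0.0 q7 [-35.  13.  13.  90.  -3.  77.  64.]
```

Call:
step_arm(steps=[0,-11,-21.5,0,0,0,0,0,0,0,0,0,0,30,0,0,0,0,30,0,0,0,0,30,0,0,0,0,5,0,0,0,0,0,0,0,0,0,0,0])

```text
time_s: 2.6
tool_pos: [0.572, 0.2012, 0.3114]
tool_rot: [179.9, 0.1, 175.2]
force: [0.3, 0.2, 0.1]
grip_width: 0.0009
grasp_force: 0.0
```

```bash
python3 st.py; python3 - <<'E'
from h import *
c=snap('side','s1.png');d=snap('top','t1.png')
a=cv2.resize(c['image'][200:320,220:380,::-1],(400,300),interpolation=cv2.INTER_CUBIC)
b=cv2.resize(d['image'][160:280,190:350,::-1],(400,300),interpolation=cv2.INTER_CUBIC)
cv2.imwrite('pics/z2.png',np.hstack([a,b]))
E
```

```text
t 2.6 board tcp mm [ 27.4 167.7 311.4] tip z 129.4 yaw rel board -179.92 rp [1.7991e+02 1.3000e-01] F board [0.32 0.21 0.14] grip 0.0008662645387846691 0.0 q7 [-33.  17.  13.  97.  -4.  67.  67.]
```

View pics/z2.png

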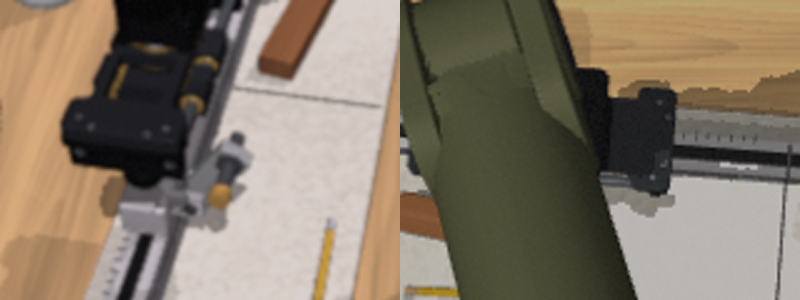

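The side view (left half) shows the closed gripper just behind the raised arm and above the knob. The arm's end is at about (240,150). Next I'll sweep the arm over.

Call:
step_arm(steps=[0,8,-1,1,0,0,7,-1,2,0,0,6,0,3,0,0,6,0,3,0,0,6,0,4,0,0,4,0,4,0,0,4,0,5,0,0,4,0,5,0,0,4,0,5,0,0,0,0,0,0])

```text
time_s: 3.95
tool_pos: [0.522, 0.2027, 0.277]
tool_rot: [-180.0, -0.1, 175.2]
force: [0.8, -0.3, -0.9]
grip_width: 0.0004
grasp_force: 0.0
```

```bash
python3 st.py
```

```text
t 3.95 board tcp mm [-22.6 164.9 277. ] tip z 95.0 yaw rel board -179.95 rp [-1.7996e+02 -1.0000e-01] F board [ 0.78 -0.25 -0.94] grip 0.00042367906843437676 0.0047164184843495605 q7 [-35.  13.  13. 105.  -3.  62.  64.]
```

Call:
step_arm(steps=[0,4,0,5,0,0,4,0,5,0,0,4,0,5,0,0,3,0,5,0,0,-3,0,6,0,0,-4,0,6,0,0,-4,0,5,0,0,-4,0,2,0,0,-4,0,2,0,0,-4,0,1,0,0,0,0,0,0])

```text
time_s: 5.32
tool_pos: [0.5309, 0.2018, 0.2356]
tool_rot: [-180.0, 0.0, 175.1]
force: [-4.8, 0.1, -1.7]
grip_width: 0.0002
grasp_force: 1.7
```

```bash
python3 st.py
```

```text
t 5.33 board tcp mm [-13.6 164.8 235.6] tip z 53.6 yaw rel board -179.98 rp [-179.98    0.  ] F board [-4.81 -0.32 -1.67] grip 0.00015210273116725217 1.729625649168156 q7 [-34.  17.  12. 106.  -4.  57.  65.]
```

Call:
step_arm(steps=[0,-2,0,0,0,0,-2,0,0,0,0,0,0,0,0])

```text
time_s: 5.7
tool_pos: [0.5336, 0.2018, 0.2354]
tool_rot: [-180.0, -0.2, 175.2]
force: [-7.9, -0.3, -0.9]
grip_width: 0.0003
grasp_force: 3.9
```

```bash
python3 st.py
```

```text
t 5.7 board tcp mm [-10.9 165.  235.4] tip z 53.4 yaw rel board -179.94 rp [-179.95   -0.19] F board [-7.88 -0.94 -0.94] grip 0.0002943616199017376 3.900033999234438 q7 [-34.  17.  13. 106.  -4.  58.  65.]
```

Call:
step_arm(steps=[0,-3,0,0,0,0,0,0,0,0,0,0,0,0,0])

```text
time_s: 6.08
tool_pos: [0.5347, 0.2018, 0.2353]
tool_rot: [-179.9, -0.5, 175.2]
force: [-15.4, -0.7, 4.8]
grip_width: 0.0002
grasp_force: 7.7
```

```bash
python3 st.py
```

```text
t 6.08 board tcp mm [ -9.8 165.1 235.3] tip z 53.3 yaw rel board -179.89 rp [-179.89   -0.52] F board [-15.33  -2.     4.83] grip 0.0002485763547164442 7.659784778952599 q7 [-34.  17.  12. 105.  -5.  58.  66.]
```

Call:
step_arm(steps=[0,5,0,0,0,0,15,0,0,0,0,10,0,-25,0,0,5,0,-25,0,1,5,-50,0,0,1,5,-50,0,0,1,5,-50,0,0,1,5,-50,0,0,1,5,-50,0,0,1,5,-50,0,0,1,5,-20,0,0,1,0,0,0,0])

```text
time_s: 7.58
tool_pos: [0.4408, -0.1132, 0.2868]
tool_rot: [180.0, 0.2, 174.9]
force: [-0.3, 1.4, -0.3]
grip_width: 0.0724
grasp_force: 0.0
```

```bash
python3 st.py; python3 - <<'E'
from h import *
c=snap('side','s2.png');d=snap('top','t2.png')
a=cv2.resize(c['image'][200:320,220:380,::-1],(400,300),interpolation=cv2.INTER_CUBIC)
b=cv2.resize(d['image'][160:280,190:350,::-1],(400,300),interpolation=cv2.INTER_CUBIC)
cv2.imwrite('pics/z3.png',np.hstack([a,b]))
E
```

```text
t 7.58 board tcp mm [ -76.6 -156.8  286.8] tip z 104.8 yaw rel board 179.81 rp [179.99   0.22] F board [-0.41  1.35 -0.32] grip 0.07240200531285812 0.0 q7 [-17.  -1.  28. 119.   0.  61.  96.]
```

View pics/z3.png

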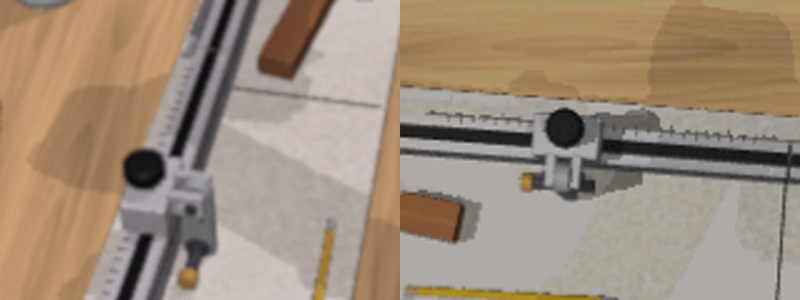

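The side view shows the arm hanging down in front of the fence with the brass head at (188,278). In the top view the nose tip is at about (595,187) in the crop. The offcut and pencil haven't moved. I'll lower the open fingers in front of the batten.

Call:
step_arm(steps=[1,0,0,27,0,1,0,0,27,0,1,0,0,27,0,1,0,0,0,0,1,-5,0,0,0,1,-5,0,0,0,1,0,0,0,0])

```text
time_s: 8.55
tool_pos: [0.4518, -0.1123, 0.2057]
tool_rot: [180.0, 0.1, 175.2]
force: [0.2, 0.5, 0.1]
grip_width: 0.0871
grasp_force: 0.0
```

```bash
python3 st.py; python3 - <<'E'
from h import *
d=load('t2.npz')
for p in [(268,234.8),(256+ -14,234)]: print(w2b(onz(d,p,.030)).round(4))
print([w2b(onz(d,((u-400)/2.5+190,v/2.5+160),.093)).round(4) for u,v in[(532,125),(606,132)]])
E
```

```text
t 8.55 board tcp mm [ -65.7 -154.9  205.7] tip z 23.7 yaw rel board -179.94 rp [1.8e+02 1.3e-01] F board [0.19 0.47 0.07] grip 0.08705731064895392 0.0 q7 [-16.   8.  29. 122.  -5.  51. 100.]
[0.0126 0.1448 0.03  ]
[0.0099 0.2012 0.03  ]
[array([0.0531, 0.1952, 0.093 ]), array([0.052 , 0.1337, 0.093 ])]
```

Call:
step_arm(steps=[1,-5,0,0,0,1,-5,0,0,0,1,-4,0,0,0,1,-4,0,0,0,1,-4,0,0,0,1,-4,0,0,0,1,-4,0,0,0,1,-4,0,0,0,1,-4,0,0,0,1,-3,0,0,0,1,-2,0,0,0,1,0,0,0,0])

```text
time_s: 10.05
tool_pos: [0.4939, -0.116, 0.2048]
tool_rot: [-180.0, 0.0, 175.2]
force: [0.5, 0.2, -1.3]
grip_width: 0.087
grasp_force: 0.0
```

```bash
python3 st.py
```

```text
t 10.05 board tcp mm [ -23.4 -155.   204.8] tip z 22.8 yaw rel board -179.96 rp [-1.8e+02  3.0e-02] F board [ 0.53  0.29 -1.32] grip 0.08700074712155755 0.0 q7 [-15.  13.  28. 116.  -8.  52. 102.]
```

Call:
step_arm(steps=[1,-2,0,0,0,1,-2,0,0,0,1,-2,0,0,0,1,-1,0,0,0,1,0,0,0,0])

```text
time_s: 10.68
tool_pos: [0.5008, -0.1166, 0.2048]
tool_rot: [-180.0, 0.0, 175.2]
force: [-0.2, 0.5, 0.2]
grip_width: 0.0872
grasp_force: 0.1
```

```bash
python3 st.py; python3 -c "
from h import *
d=snap('top','t3.png');c=snap('side','s3.png')
a=cv2.resize(c['image'][150:270,280:440,::-1],(400,300),interpolation=cv2.INTER_CUBIC)
b=cv2.resize(d['image'][190:310,330:490,::-1],(400,300),interpolation=cv2.INTER_CUBIC)
cv2.imwrite('pics/z4.png',np.hstack([a,b]))"
```

```text
t 10.68 board tcp mm [ -16.5 -155.   204.8] tip z 22.8 yaw rel board -179.96 rp [-1.8e+02  3.0e-02] F board [-0.23  0.51  0.17] grip 0.08718494864779357 0.1253912394076906 q7 [-15.  14.  28. 115.  -8.  52. 102.]
```

View pics/z4.png

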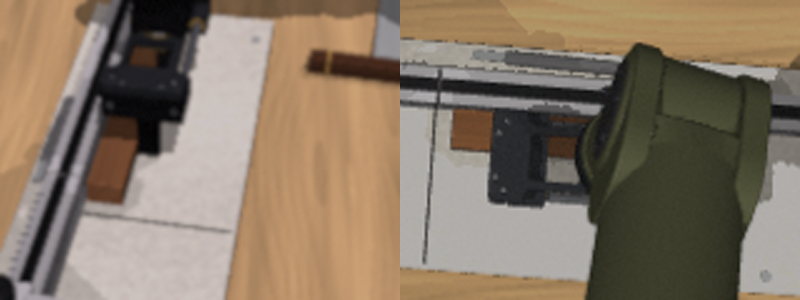

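The side view shows the batten almost parallel and close to the fence, with its near end at (105,190). The top view agrees, with its left end at (452,130). I'll press on in small steps until I feel contact.

Call:
step_arm(steps=[1,-1,0,0,0,1,-1,0,0,0,1,0,0,0,0])

```text
time_s: 11.15
tool_pos: [0.5022, -0.1167, 0.2046]
tool_rot: [180.0, -0.1, 175.2]
force: [-4.5, 0.6, 2.0]
grip_width: 0.0873
grasp_force: 1.9
```

```bash
python3 st.py
```

```text
t 11.15 board tcp mm [ -15.1 -155.   204.6] tip z 22.6 yaw rel board -179.97 rp [ 1.7998e+02 -9.0000e-02] F board [-4.53  0.23  1.96] grip 0.08734375564466093 1.9117992755491287 q7 [-15.  14.  28. 115.  -8.  53. 102.]
```

Call:
step_arm(steps=[1,-1,0,0,0,1,-1,0,0,0,1,0,0,0,0])

```text
time_s: 11.52
tool_pos: [0.5029, -0.1169, 0.2042]
tool_rot: [180.0, -0.3, 175.1]
force: [-8.9, 1.0, 6.1]
grip_width: 0.087
grasp_force: 4.3
```

```bash
python3 st.py
```

```text
t 11.53 board tcp mm [ -14.4 -155.1  204.2] tip z 22.2 yaw rel board -179.97 rp [179.96  -0.33] F board [-8.93  0.22  6.06] grip 0.08696692240709622 4.26023272331804 q7 [-15.  15.  28. 115.  -9.  53. 103.]
```

Call:
step_arm(steps=[1,4,0,0,0,1,15,0,0,0,1,10,0,-30,0,0,0,0,-30,-10,0,0,0,0,-10,0,0,0,0,-10,0,0,0,0,-10,0,0,0,0,-10,0,0,0,0,-10,0,0,0,0,-10,0,0,0,0,-10,0,0,0,0,-10])

```text
time_s: 13.02
tool_pos: [0.4734, -0.1154, 0.2448]
tool_rot: [178.0, -2.3, -121.4]
force: [-1.1, 0.1, 0.0]
grip_width: 0.0056
grasp_force: 0.0
```

Call:
step_arm(steps=[0,0,0,0,0,0,0,0,0,0])

```text
time_s: 13.28
tool_pos: [0.4735, -0.1166, 0.2447]
tool_rot: [178.0, -2.3, -121.7]
force: [0.4, -1.4, 0.1]
grip_width: 0.0006
grasp_force: 0.0
```

```bash
python3 st.py
```

```text
t 13.28 board tcp mm [ -43.7 -157.4  244.7] tip z 62.7 yaw rel board -116.85 rp [177.97  -2.33] F board [ 0.56 -1.39  0.06] grip 0.0006459870750348817 0.0 q7 [ 37.  10. -29. 114.   7.  60. 153.]
```

Call:
step_arm(steps=[0,0,0,-25,10,0,0,0,0,10,0,0,0,0,10,0,0,0,0,10,0,0,0,0,10,0,0,0,0,10,0,0,0,0,10,0,0,0,0,10,0,0,0,0,10,0,0,0,0,10,0,0,0,0,10,0,0,0,0,10])

```text
time_s: 14.78
tool_pos: [0.4755, -0.1143, 0.2701]
tool_rot: [-177.0, -0.5, 118.1]
force: [-0.5, 0.2, -0.4]
grip_width: 0.0006
grasp_force: 0.0
```

Call:
step_arm(steps=[0,0,0,0,10,0,0,0,0,10,0,0,0,0,10,0,0,0,0,0], grip_force=20)

```text
time_s: 15.28
tool_pos: [0.4755, -0.1142, 0.27]
tool_rot: [-177.1, 1.0, 88.6]
force: [-0.3, 0.2, 0.1]
grip_width: 0.0005
grasp_force: 0.0
```

```bash
python3 st.py
```

```text
t 15.28 board tcp mm [ -42.  -154.8  270. ] tip z 88.0 yaw rel board 93.5 rp [-177.11    1.  ] F board [-0.35  0.18  0.14] grip 0.0004512927680537365 0.0 q7 [ 27.   7. -18. 113.   4.  63.   6.]
```

```bash
cat >> st.py <<'E'
from scipy.spatial.transform import Rotation as Ro
R=Ro.from_euler('z',-beta)*Ro.from_euler('xyz',o['tool_rot'],degrees=True); R=R.as_matrix()
tip=b+182*R[:,2]
print('tip board',tip.round(1),'axes(cols x,y,z)',R.round(3).tolist())
import sys
if len(sys.argv)>3: print('tool delta',(R.T@(np.array(sys.argv[1:4],float)-tip)).round(1))
E
python3 st.py 9 -304 88; python3 st.py 9 -304 24
```

```text
t 15.28 board tcp mm [ -42.  -154.8  270. ] tip z 88.0 yaw rel board 93.5 rp [-177.11    1.  ] F board [-0.35  0.18  0.14] grip 0.0004512927680537365 0.0 q7 [ 27.   7. -18. 113.   4.  63.   6.]
tip board [ -50.9 -158.6   88.3] axes(cols x,y,z) [[-0.061, 0.997, -0.049], [0.998, 0.06, -0.02], [-0.017, -0.05, -0.999]]
tool delta [-148.8   51.     0.3]
t 15.28 board tcp mm [ -42.  -154.8  270. ] tip z 88.0 yaw rel board 93.5 rp [-177.11    1.  ] F board [-0.35  0.18  0.14] grip 0.0004512927680537365 0.0 q7 [ 27.   7. -18. 113.   4.  63.   6.]
tip board [ -50.9 -158.6   88.3] axes(cols x,y,z) [[-0.061, 0.997, -0.049], [0.998, 0.06, -0.02], [-0.017, -0.05, -0.999]]
tool delta [-147.7   54.2   64.2]
```

Call:
step_arm(steps=[0,-37,12.8,0,0,0,-37,12.8,0,0,0,-37,12.8,0,0,0,-37,12.8,0,3.5,0,0,0,0,0,0,0,0,0,0])

```text
time_s: 16.02
tool_pos: [0.5225, -0.2634, 0.2692]
tool_rot: [-177.1, 1.1, 85.1]
force: [0.2, -0.2, 0.2]
grip_width: 0.0006
grasp_force: 0.0
```

```bash
python3 st.py 9 -304 25
```

```text
t 16.02 board tcp mm [  17.6 -299.5  269.2] tip z 87.2 yaw rel board 90.01 rp [-177.08    1.11] F board [ 0.22 -0.21  0.22] grip 0.000609191054855824 0.0 q7 [ 34.  18. -12. 100.   6.  65.  14.]
tip board [   8.3 -303.    87.5] axes(cols x,y,z) [[-0.0, 0.999, -0.051], [1.0, -0.001, -0.019], [-0.019, -0.051, -0.999]]
tool delta [ 0.2  3.9 62.4]
```

Call:
step_arm(steps=[0,0,1,21,0,0,0,1,21,0,0,0,2,20,0,0,0,0,0,0,0,0,0,0,0])

```text
time_s: 16.65
tool_pos: [0.5234, -0.2656, 0.2078]
tool_rot: [-177.2, 1.1, 85.0]
force: [0.4, 0.2, 0.7]
grip_width: 0.0002
grasp_force: 0.0
```

```bash
python3 st.py; python3 -c "
from h import *
d=snap('top','t4.png');c=snap('side','s4.png')
a=cv2.resize(c['image'][130:250,280:440,::-1],(400,300),interpolation=cv2.INTER_CUBIC)
b=cv2.resize(d['image'][190:310,350:510,::-1],(400,300),interpolation=cv2.INTER_CUBIC)
cv2.imwrite('pics/z5.png',np.hstack([a,b]))"
```

```text
t 16.65 board tcp mm [  18.7 -301.5  207.8] tip z 25.8 yaw rel board 89.87 rp [-177.16    1.14] F board [0.42 0.25 0.69] grip 0.0001985189568983015 0.0 q7 [ 34.  22. -12. 103.   8.  58.  13.]
tip board [   9.6 -305.1   26.1] axes(cols x,y,z) [[0.002, 0.999, -0.05], [1.0, -0.003, -0.02], [-0.02, -0.05, -0.999]]
```

View pics/z5.png

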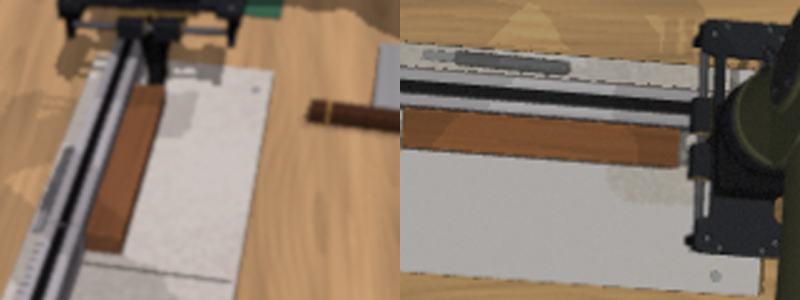

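The batten lies flush along the fence (right end at crop (680,148)) and the closed fingers are just behind its end. I'll slide it along now.

Call:
step_arm(steps=[0,8,0,-0.2,0,0,8,0,-0.2,0,0,10,0,-0.2,0,0,12,0,-0.2,0,0,12,0,-0.2,0,0,12,0,-0.3,0,0,12,0,-0.3,0,0,12,0,-0.3,0,0,12,0,-0.3,0,0,12,0,-0.3,0,0,12,0,-0.3,0,0,10,0,-0.2,0])

```text
time_s: 18.25
tool_pos: [0.5347, -0.1333, 0.2075]
tool_rot: [-177.1, 1.1, 85.0]
force: [-0.6, -0.6, 0.8]
grip_width: 0.0003
grasp_force: 0.5
```

```bash
python3 st.py
```

```text
t 18.25 board tcp mm [  18.7 -168.8  207.5] tip z 25.5 yaw rel board 89.85 rp [-177.08    1.11] F board [-0.57 -0.65  0.77] grip 0.0003056330244798761 0.47437235014513135 q7 [ 25.  19. -16. 107.   8.  57.   0.]
tip board [   9.4 -172.3   25.7] axes(cols x,y,z) [[0.003, 0.999, -0.051], [1.0, -0.004, -0.019], [-0.019, -0.051, -0.999]]
```

Call:
step_arm(steps=[0,7,0,-0.1,0,0,7,0,-0.1,0,0,7,0,-0.2,0,0,7,0,-0.2,0,0,6,0,-0.1,0,0,6,0,-0.1,0,0,4,0,-0.1,0,0,3,0,-0.1,0,0,3,0,0,0,0,0,0,0,0])

```text
time_s: 19.5
tool_pos: [0.5394, -0.0842, 0.2077]
tool_rot: [-177.1, 1.1, 85.0]
force: [0.9, -0.1, -0.4]
grip_width: 0.0007
grasp_force: 0.0
```

```bash
python3 st.py; python3 -c "
from h import *
d=snap('top','t5.png');c=snap('side','s5.png')
a=cv2.resize(c['image'][180:330,240:400,::-1],(400,375),interpolation=cv2.INTER_CUBIC)
b=cv2.resize(d['image'][170:320,220:380,::-1],(400,375),interpolation=cv2.INTER_CUBIC)
cv2.imwrite('pics/z6.png',np.hstack([a,b]))"
```

```text
t 19.5 board tcp mm [  19.1 -119.5  207.7] tip z 25.7 yaw rel board 89.84 rp [-177.13    1.1 ] F board [ 0.94 -0.06 -0.41] grip 0.0007191806870652591 0.0 q7 [ 21.  18. -18. 108.   8.  57.  -5.]
tip board [  10.  -122.9   26. ] axes(cols x,y,z) [[0.003, 0.999, -0.05], [1.0, -0.004, -0.019], [-0.019, -0.05, -0.999]]
```

View pics/z6.png

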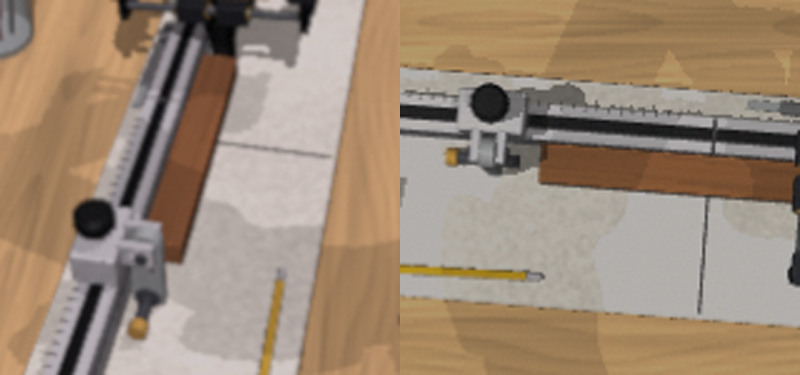

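The top view shows the batten's end at (540,165) and the screw nose at (519,158), so there's a gap of about 18 mm. The batten is flush. I'll approach slowly and feel for contact.

Call:
step_arm(steps=[0,3,0,-0.1,0,0,3,0,-0.1,0,0,2,0,0,0,0,2,0,0,0,0,1,0,0,0,0,1,0,0,0,0,0,0,0,0])

```text
time_s: 20.48
tool_pos: [0.5404, -0.0725, 0.2077]
tool_rot: [-177.1, 1.1, 84.9]
force: [-0.4, -0.3, 1.1]
grip_width: 0.0009
grasp_force: 0.4
```

```bash
python3 st.py
```

```text
t 20.48 board tcp mm [  19.2 -107.7  207.7] tip z 25.7 yaw rel board 89.82 rp [-177.12    1.12] F board [-0.42 -0.32  1.07] grip 0.0008505189904347199 0.37841214216314256 q7 [ 20.  18. -18. 108.   8.  57.  -7.]
tip board [  10.  -111.3   26. ] axes(cols x,y,z) [[0.003, 0.999, -0.05], [1.0, -0.004, -0.019], [-0.02, -0.05, -0.999]]
```

Call:
step_arm(steps=[0,1,0,0,0,0,1,0,0,0,0,0,0,0,0])

```text
time_s: 20.85
tool_pos: [0.5405, -0.0705, 0.2077]
tool_rot: [-177.1, 1.1, 84.9]
force: [0.6, -1.1, 1.6]
grip_width: 0.0002
grasp_force: 0.5
```

Call:
step_arm(steps=[0,1,0,0,0,0,1,0,0,0,0,0,0,0,0])

```text
time_s: 21.22
tool_pos: [0.5407, -0.0684, 0.2076]
tool_rot: [-177.1, 1.1, 85.0]
force: [0.0, -1.5, 0.8]
grip_width: 0.0005
grasp_force: 0.5
```

Call:
step_arm(steps=[0,1,0,0,0,0,0,0,0,0])

```text
time_s: 21.48
tool_pos: [0.5408, -0.0674, 0.2075]
tool_rot: [-177.1, 1.1, 84.9]
force: [-0.4, -1.0, 1.5]
grip_width: 0.0004
grasp_force: 0.5
```

Call:
step_arm(steps=[0,1,0,0,0,0,0,0,0,0])

```text
time_s: 21.72
tool_pos: [0.5409, -0.0664, 0.2076]
tool_rot: [-177.1, 1.1, 85.0]
force: [-0.4, 0.0, 1.1]
grip_width: 0.0004
grasp_force: 0.5
```

Call:
step_arm(steps=[0,0.7,0,0,0,0,0,0,0,0])

```text
time_s: 21.98
tool_pos: [0.5409, -0.0661, 0.2075]
tool_rot: [-177.1, 1.1, 84.9]
force: [0.1, -1.6, 1.4]
grip_width: 0.0004
grasp_force: 0.9
```

Call:
step_arm(steps=[0,0.5,0,0,0,0,0,0,0,0])

```text
time_s: 22.22
tool_pos: [0.5409, -0.0659, 0.2075]
tool_rot: [-177.1, 1.2, 84.9]
force: [-0.3, -4.0, 1.7]
grip_width: 0.0007
grasp_force: 1.8
```

Call:
step_arm(steps=[0,0.5,0,0,0,0,0,0,0,0])

```text
time_s: 22.48
tool_pos: [0.5409, -0.0657, 0.2075]
tool_rot: [-177.1, 1.2, 84.9]
force: [-1.1, -4.6, 1.7]
grip_width: 0.0002
grasp_force: 2.5
```

Call:
step_arm(steps=[0,0.4,0,0,0,0,0,0,0,0,0,0,0,0,0,0,0,0,0,0,0,0,0,0,0,0,0,0,0,0])

```text
time_s: 23.22
tool_pos: [0.5409, -0.0657, 0.2075]
tool_rot: [-177.1, 1.2, 84.9]
force: [-0.8, -5.8, 1.4]
grip_width: 0.0003
grasp_force: 2.8
```

Call:
step_arm(steps=[0,0,0,0,0,0,0,0,0,0,0,0,0,0,0,0,0,0,0,0])

```text
time_s: 23.72
tool_pos: [0.5409, -0.0657, 0.2075]
tool_rot: [-177.1, 1.2, 84.9]
force: [-1.8, -5.1, 1.3]
grip_width: 0.0007
grasp_force: 2.8
```

Call:
step_arm(steps=[0,-1,0,0,0,0,-2,0,0,0,0,-15,0,0,0,0,-15,0,-20,0,0,0,0,-50,0,0,0,0,-50,0,0,-50,-30,0,0,0,-50,-30,0,0,0,-50,-30,0,0,0,0,0,0,0])

```text
time_s: 24.98
tool_pos: [0.4384, -0.2416, 0.3356]
tool_rot: [-177.1, 1.2, 84.4]
force: [0.4, 0.5, 0.5]
grip_width: 0.0002
grasp_force: 0.0
```

```bash
python3 st.py; python3 -c "
from h import *
d=snap('top','t6.png');c=snap('side','s6.png')
a=cv2.resize(c['image'][180:330,240:400,::-1],(400,375),interpolation=cv2.INTER_CUBIC)
b=cv2.resize(d['image'][170:320,220:380,::-1],(400,375),interpolation=cv2.INTER_CUBIC)
cv2.imwrite('pics/z7.png',np.hstack([a,b]))"
```

```text
t 24.98 board tcp mm [ -68.  -284.9  335.6] tip z 153.6 yaw rel board 89.29 rp [-177.08    1.2 ] F board [0.4  0.52 0.45] grip 0.00019352734813219997 0.0 q7 [ 35.   4. -10. 108.   3.  70.  18.]
tip board [ -77.4 -288.6  153.9] axes(cols x,y,z) [[0.012, 0.999, -0.051], [1.0, -0.013, -0.02], [-0.021, -0.051, -0.998]]
```

View pics/z7.png

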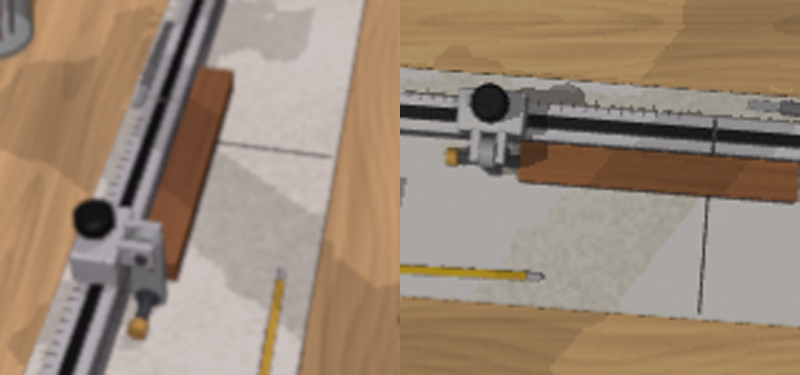

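The batten's end butts the screw at (519,160), the arm is down and the knob hasn't moved. Next I'll measure the remaining skew and any shift of the stop.

```bash
python3 - <<'E'
from h import *
c=load('t6.npz');im=c['image'][:,:,::-1].copy();hsv=cv2.cvtColor(im,cv2.COLOR_BGR2HSV)
m=cv2.inRange(hsv,(0,80,30),(15,255,200)); m[:,:255]=0;m[:,400:]=0;m[:215]=0;m[260:]=0
g=cv2.cvtColor(im,cv2.COLOR_BGR2GRAY)
L=[]
for u in range(275,375,4):
    v=np.where(m[:,u])[0]; 
    if len(v)>8: 
        L.append((w2b(onz(c,(u,v.max()+.5),.042))[:2],w2b(onz(c,(u,v.min()-.5),.042))[:2]))
L=np.array(L)*1e3
for k in(0,1):
    f=np.polyfit(L[:,k,1],L[:,k,0],1);print('edge',k,'x at y=0',f[1].round(1),'slope',f[0].round(4))
a=np.float32(cv2.cvtColor(load('t2.npz')['image'],6)[190:225,240:275]);b=np.float32(cv2.cvtColor(c['image'],6)[190:225,240:275])
print('stop shift px',cv2.phaseCorrelate(a,b,cv2.createHanningWindow((35,35),cv2.CV_32F)))
a=load('s2.npz')['image'][275:315,262:305];b=c=load('s6.npz')['image'][275:315,262:305]
print('side shift',cv2.phaseCorrelate(np.float32(cv2.cvtColor(a,6)),np.float32(cv2.cvtColor(b,6)),cv2.createHanningWindow((43,40),cv2.CV_32F)))
E
```

```text
edge 0 x at y=0 -3.8 slope -0.0016
edge 1 x at y=0 30.4 slope -0.0009
stop shift px ((0.09777968676745274, 0.042127358141161864), 0.9743408823822751)
side shift ((0.40835227086728665, 0.04118117072054872), 0.965632216003206)
```

```bash
python3 -c "
from cell import env
print(env.sign_off())"
```

```text
the job is handed in; nothing more can be done
None
```

I've handed the job in: the stop arm is all the way down, and the batten is flush to the fence and butted on the screw after being held there at about 5.5 N for over a second; the last pictures showed no shift of the stop.

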